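# Take the mail scanner from its cradle and hold it over a parcel label

### The arm

A 6-joint arm with a two-finger parallel gripper is mounted at the origin on the work surface. World frame = base frame: x ahead of the robot, y to its left, z up, the work surface at z = 0. Lengths are in m, angles in rad, forces in N, time in s.
With the tool pointing down it reaches from about 0.25 to 0.775 m from the base axis. Payload 4 kg.
Tool frame: the origin (TCP) lies on the centre line of the jaws, within the pads' length; the fingertips stand robot.tips_ahead ahead of it and the grasp point (between the pads) lies 8 mm behind it (robot.tips_ahead is the distance from the TCP to the fingertips, in m); z points along the fingers, y is the line along which they close (so a half turn about z gives the same grasp; the last joint's range is limited). The gripper opens to 94 mm and grips with 3 to 60 N. Pads are 16 mm wide; open, the fingers measure 119 mm over their backs; the gripper's body (75 mm by 177 mm) begins 78 mm behind the grasp point.
Start: joints at [1.082, 0.087, 1.371, -0, 1.684, -0.103], TCP at [0.207, 0.51, 0.217] pointing down, gripper open.
Joint ranges: [-3.1, 3.1], [-0.76, 2.03], [0.27, 2.55], [-1.08, 4.22], [0.17, 2.65], [-2.57, 2.57]. Speed limits (rad/s): [2.79, 2.79, 3.14, 3.14, 3.14, 3.14].

### API

Orientations are given as [roll, pitch, yaw] about the fixed x, y, z axes, in that order (R = Rz(yaw) Ry(pitch) Rx(roll)).
In Python, from bench import robot, snapshot, close_job, spotter gives the robot as it stands. The module is installed in compiled form; this text tells all that it offers.
- The arm moves only by the tool servo_tool, never from a script. Its argument "commands" is one flat list of numbers, 7 for each row, row after row: the shift along the tool's x, y, z in m, then the turn, a rotation vector about the tool's x, y, z in degrees, then the finger opening in m, from 0 to 0.094. In form: [x, y, z, ax, ay, az, grip, x, y, z, ax, ay, az, grip, ...]. A call has 1 to 10 rows; each row is the pose to reach, as a shift and turn from the pose commanded when the call began, along the tool's axes at that moment; what a row does not reach only later rows make up. A row lasts 1/8 s, in which the tool goes at most 62.5 mm and 10.7 degrees, less where a joint would pass 70% of its speed; a pose out of reach is approached as far as the arm can. A call with a gripper value outside its range is refused whole. The fingers move at their own pace and stop on an object; the grip force is fixed at half the most. Time passes only in rows, so rows that repeat a pose let the fingers close. It gives the time, the measured TCP pose, the force, the opening and the grip force at its end, in the units of the state.
- robot.get_obs(): the state, without advancing time (a new reading comes with each control period).
- snapshot(name): name is "side" or "top"; returns a dict with "img" (480x640x3 uint8, blue, green, red), "camera_matrix" (3x3 intrinsics, pixels), "extrinsics" (4x4, takes a point from camera to world coordinates). Camera axes: x right, y down, z forward; pixel columns grow to the right and rows downward; lengths in m; the calibration is good to about 2 mm. A picture is of the moment at which its call begins. There is no depth.
- close_job(): hands the job in; it is judged then, once.
Trained networks look in a picture, given as the dict that the camera call returned (one of the last four; its "shot" number tells which), for a name from the list of things; names that differ only in an ending like _2 or _b are one class to them, and where a whole thing is asked for, a point or a joint stands for the part that bears it (a point fixed in the world has none). Each returns a list of dicts, best first, with "conf" (0 to 1); they miss things now and then, are a little off and sometimes report something else, mostly with a low value. They report only what shows in the picture. A call takes as long as a camera call. They do not tell look-alikes from the thing itself.
- spotter.trace(name, picture): "region" (480x640 bool, what is visible of it) and "box" ([left, top, width, height] in pixels, round what is visible of it).
The state is a dict: "time": time; "joint_positions": joint angles; "qvel": joint speeds; "joint_torque": joint torques, N m; "tool_pos": TCP position; "ee_rot": TCP orientation; "wrist_force": force on the tool from outside, world axes, zero at the start; "wrist_torque": the same for the moment, N m; "width": finger opening in m; "finger_force": force on a finger pad.
Only numpy, scipy, OpenCV 4.12 (cv2) and the standard library are available. Lean on these libraries where they do the work, as an engineer would, in place of code of your own. Each camera call takes 0.05 s, during which the arm holds its last target. There are 200 camera calls.

### The job

Draw the handheld scanner out of its charging cradle, turn it level with the screen facing up, and hold it still in the air so that the scan window in its back looks down on the middle of the parcel's label from about 10 cm above it. Touch neither parcel nor label with it and leave the parcel, the plain carton, the mug and the tape roll where they are; finish while still holding the scanner there, without putting it down or letting go.

Things in the scene. Friction and masses are not known exactly. Their poses are not given: they have to be found in the camera images.
- scanner: grey handheld scanner, loose, 0.2-0.35 kg: 24 mm thick (own x), 64 wide (y), 140 long (z). Origin: centre of bottom end; z along its length to the top end, x out of the black screen (front at x=+12, back at -12). Mass centre at z=70. Starts in the cradle leaning 35 deg backwards from upright; draws out freely along own z. Long edges free for fingers on the 64 mm width from z=45 up
- window (a point): the scan window, a small dark rectangle in the back of the scanner near its top end: at (-12, 0, 118) mm in the scanner's frame, looking along the scanner's own -x
- cradle: black charging cradle, fixed: foot 130 (own x) x 94 x 22 mm, origin below on the bench, z up. Its pocket leans 35 deg to own -x: scanner's top end leans to -x, the screen faces +x and up. Along the scanner, side walls (78 mm wide overall) reach 36 mm, front lip 26 mm; a back rest 40 mm wide reaches 85 mm
- pocket (a point): centre of the pocket's floor, where the centre of the scanner's bottom end rests: 50 mm above the bench
- parcel: cardboard parcel lying on the bench, loose, 0.9 kg: 190 mm (own x) by 140 mm (own y) by 60 mm high, with a white paper label with black bars on its top. Origin: centre of its underside
- label (a point): middle of the label on the parcel's top face, 60 mm above the bench. The label is 100 mm (parcel's x) by 70 mm (parcel's y) and flat
- carton: plain unlabelled carton, loose, 160 by 120 by 80 mm high with a strip of tape along its top; origin: centre of its underside. A bystander
- mug: white mug, loose, 80 mm across, 90 mm high, origin under its centre. A bystander
- tape: roll of packing tape lying flat, loose, 100 mm across, 48 mm high, origin under its centre. A bystander
Things that resemble listed ones, but are neither listed nor needed, are in the scene too. Leave any green look-alike of the parcel alone.

How it is judged:
By the outcome, as a careful person would: the job done as asked, in the order asked, and still so for the second after the job is handed in, while the arm keeps its last pose, push and grip.
It also fails if it takes over 40 s, if anything falls off the work surface, if the arm or the gripper's body presses on something with over 40 N, if the wrist force passes 120 N, or if a joint passes its speed limit or range.

## Working session

There is one attempt and no reset: what is moved stays moved. The work goes in short steps, Python scripts to look and compute and a tool call to move; the robot and the scene stay as the last step left them, time stands still between calls to the robot, and variables do not carry over. Pictures are saved under pics/ and viewed, at most 10 in all, crops included, and the job is handed in when it is done.

Besides the shell and the picture viewer there is one more tool, called after "Call:" as name(argument=value, ...) on one line, values as JSON. servo_tool: Moves the arm, as the interface text tells. Its arguments: {"type":"object","properties":{"commands":{"type":"array","items":{"type":"number"}}},"required":["commands"]}

```bash
mkdir -p pics; python3 - <<'E'
from bench import robot, snapshot, spotter
import cv2, pickle, numpy as np
o=robot.get_obs(); print(o['tool_pos'],o['ee_rot'],o['width'],robot.tips_ahead,o['time'])
D={}
for n in('side','top'):
    p=snapshot(n); cv2.imwrite(f'pics/{n}0.png',p['img']); D[n]=p
    print(n,p['camera_matrix'].round(1).tolist(),p['extrinsics'].round(3).tolist())
    for t in('scanner','cradle','parcel','label','carton','mug','tape','window'):
        r=spotter.trace(t,p); D[n+t]=r
        print(t,[(round(q['conf'],2),q['box'])for q in r])
pickle.dump(D,open('d.pkl','wb'))
E
```

```text
[0.20672344 0.50910434 0.215321  ] [-3.13941475e+00 -1.89287623e-04  2.75580881e+00] 0.09418128933822088 0.011 0.0
side [[515.8, 0.0, 323.9], [0.0, 515.8, 250.1], [0.0, 0.0, 1.0]] [[0.729, -0.376, 0.572, -0.516], [-0.684, -0.425, 0.593, -0.95], [0.02, -0.823, -0.567, 1.077], [0.0, 0.0, 0.0, 1.0]]
scanner [(0.85, [412.5, 274.5, 26.3, 29.5])]
cradle [(0.63, [404.2, 292.2, 45.9, 37.9])]
parcel [(0.88, [185.5, 199.1, 50.6, 41.6]), (0.66, [260.1, 258.5, 77.4, 51.5]), (0.65, [271.5, 214.8, 61.4, 40.6]), (0.65, [181.6, 239.3, 73.0, 41.9])]
label [(0.97, [260.2, 258.9, 71.5, 51.4]), (0.83, [186.9, 233.6, 66.6, 45.3]), (0.73, [273.8, 209.6, 60.4, 43.4]), (0.65, [187.2, 198.7, 47.5, 40.0])]
carton [(0.81, [332.0, 231.9, 57.1, 47.3]), (0.69, [272.7, 216.2, 62.5, 39.0])]
mug [(0.71, [266.0, 189.2, 19.3, 34.0])]
tape [(0.96, [453.2, 322.5, 38.9, 39.8])]
window [(0.55, [412.9, 275.5, 27.2, 25.8])]
top [[568.7, 0.0, 318.3], [0.0, 568.7, 236.0], [0.0, 0.0, 1.0]] [[0.011, -0.994, 0.109, 0.257], [-1.0, -0.012, -0.009, 0.057], [0.01, -0.109, -0.994, 1.824], [0.0, 0.0, 0.0, 1.0]]
scanner [(0.61, [416.7, 189.6, 23.6, 27.2])]
cradle [(0.6, [407.9, 175.5, 35.7, 45.3])]
parcel [(0.9, [193.3, 273.4, 55.9, 69.6]), (0.84, [281.5, 236.1, 58.2, 65.1]), (0.73, [98.7, 234.5, 79.2, 61.4]), (0.62, [208.1, 167.1, 70.8, 74.7]), (0.15, [461.6, 187.5, 35.1, 38.7])]
label [(0.97, [103.2, 238.2, 75.2, 59.1]), (0.8, [192.3, 275.6, 57.0, 65.9]), (0.78, [280.6, 238.1, 58.6, 65.8]), (0.67, [211.1, 169.1, 58.8, 69.6]), (0.44, [160.4, 172.4, 34.6, 32.6])]
carton [(0.98, [301.9, 158.9, 41.5, 58.9])]
mug [(0.57, [161.3, 173.5, 31.0, 28.0])]
tape [(0.83, [461.6, 187.3, 36.9, 38.2])]
window []
```

```bash
python3 - <<'E'
import cv2
a=cv2.imread('pics/side0.png');b=cv2.imread('pics/top0.png')
cv2.imwrite('pics/s1.png',cv2.resize(a[170:400,160:520],(800,511),interpolation=cv2.INTER_CUBIC))
cv2.imwrite('pics/t1.png',cv2.resize(b[120:380,80:520],(800,473),interpolation=cv2.INTER_CUBIC))
E
```

```text
(no output)
```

View pics/s1.png

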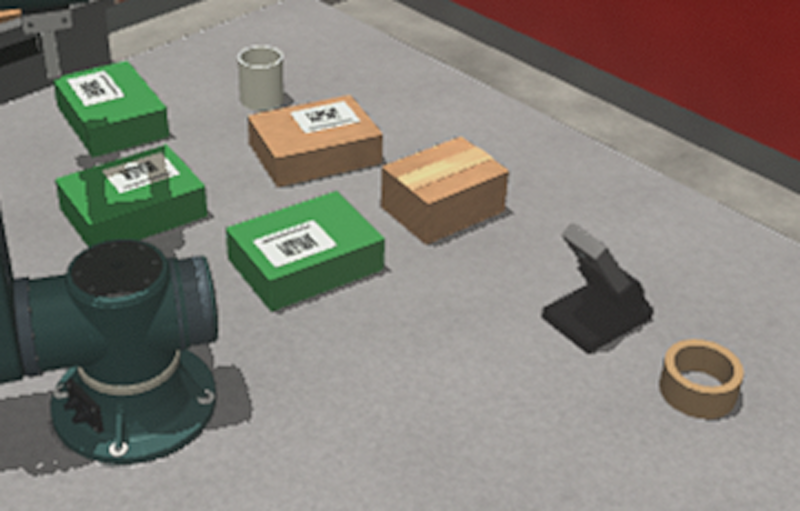

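View pics/t1.png

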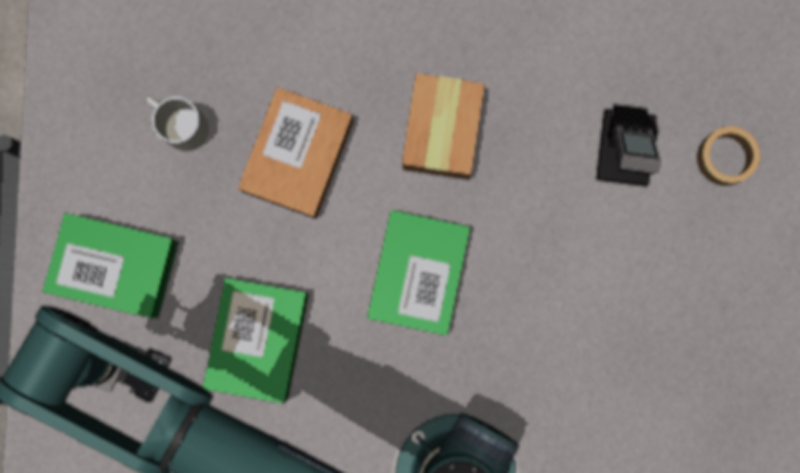

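The brown parcel is at about crop (315,140) in the side view and (297,150) in the top view; the other three are green look-alikes. The cradle with the scanner is at side crop (600,290) and top crop (630,145), with its top end leaning towards -x (towards the robot). Next I fit a model to both views.

```bash
cat > h.py <<'E'
import numpy as np, cv2
from scipy.spatial.transform import Rotation as R
def proj(p,X):
    E=np.linalg.inv(p['extrinsics']);c=np.atleast_2d(X)@E[:3,:3].T+E[:3,3]
    u=c@p['camera_matrix'].T; return u[:,:2]/u[:,2:]
def ray(p,uv):
    d=p['extrinsics'][:3,:3]@np.linalg.inv(p['camera_matrix'])@[*uv,1]
    return p['extrinsics'][:3,3],d/np.linalg.norm(d)
def onz(p,uv,z):
    o,d=ray(p,uv); return o+d*(z-o[2])/d[2]
def tri(p,a,q,b):
    A=[];y=[]
    for P,uv in((p,a),(q,b)):
        o,d=ray(P,uv);M=np.eye(3)-np.outer(d,d);A.append(M);y.append(M@o)
    return np.linalg.lstsq(np.vstack(A),np.hstack(y),rcond=None)[0]
def box(lo,hi): return np.array([[x,y,z]for x in(lo[0],hi[0])for y in(lo[1],hi[1])for z in(lo[2],hi[2])])
E
python3 - <<'E'
from h import *
import pickle
from scipy.optimize import minimize
D=pickle.load(open('d.pkl','rb')); S,T=D['side'],D['top']
# label: white pixels in window of the brown parcel
c={}
for n,w in(('side',(270,208,335,262)),('top',(205,160,280,245))):
    im=D[n]['img'];l,t,r,b=w;h=cv2.cvtColor(im[t:b,l:r],cv2.COLOR_BGR2HSV)
    m=((h[...,1]<60)&(h[...,2]>150)).astype(np.uint8)
    m=cv2.morphologyEx(m,cv2.MORPH_CLOSE,np.ones((7,7)))
    k,lab,st,ce=cv2.connectedComponentsWithStats(m);i=1+np.argmax(st[1:,4])
    q=cv2.minAreaRect(cv2.findContours((lab==i).astype(np.uint8),0,2)[0][0]); c[n]=q[0]+np.array([l,t]); print(n,st[i],ce[i]+[l,t],c[n],q)
    print(onz(D[n],c[n],.06).round(4))
print('tri',tri(S,c['side'],T,c['top']).round(4))
# silhouettes: dark/grey object on lighter bench
K=4;Z={}
for n,w in(('side',(395,262,465,340)),('top',(398,165,452,232))):
    l,t,r,b=w;im=D[n]['img'][t:b,l:r];v=cv2.resize(im,None,fx=K,fy=K,interpolation=cv2.INTER_CUBIC)
    u=np.zeros((480,640),bool)
    for o in('scanner','cradle'): u|=np.array(D[n+o][0]['region'],bool)
    Z[n]=(w,cv2.resize(u[t:b,l:r].astype(np.uint8),None,fx=K,fy=K),v)
    print(n,u.sum())
def hulls(q,P,n):
    x,y,yaw,d,zp=q;A=R.from_euler('z',yaw).as_matrix();B=A@R.from_euler('y',-np.radians(35)).as_matrix();o=np.array([x,y,zp])
    l,t=Z[n][0][:2]
    f=lambda X:((proj(P,X)-[l,t]+.5)*K-.5)
    return [f(box((-.065+d,-.047,0),(.065+d,.047,.022))@A.T+[x,y,0]),
      f(box((-.012,-.032,0),(.012,.032,.14))@B.T+o),
      f(box((-.016,-.039,-.005),(.016,.039,.03))@B.T+o), f(box((-.018,-.02,0),(-.012,.02,.085))@B.T+o)]
def mask(q,P,n):
    m=np.zeros(Z[n][1].shape,np.uint8)
    for H in hulls(q,P,n): cv2.fillConvexPoly(m,np.round(cv2.convexHull(H.astype(np.float32))*16).astype(int),1,shift=4)
    return m
def cost(q): return sum((1-(mask(q,P,n)&Z[n][1]).sum()/(mask(q,P,n)|Z[n][1]).sum())for n,P in(('side',S),('top',T)))
g=onz(T,(425,200),.05);print('g',g)
best=None
for yaw in(-.25,-.05,.15):
  for d in(-.03,0,.03):
    r=minimize(cost,[g[0],g[1],yaw,d,.05],method='Nelder-Mead',options=dict(initial_simplex=np.array([g[0],g[1],yaw,d,.05])+np.vstack([np.zeros(5),np.diag([.03,.03,.2,.02,.01])]),maxiter=400))
    print(r.fun.round(3),r.x.round(4))
    if best is None or r.fun<best.fun:best=r
pickle.dump(best.x,open('fit.pkl','wb'))
out=[]
for n,P in(('side',S),('top',T)):
    v=cv2.resize(Z[n][2],None,fx=1.7,fy=1.7);
    raw=v.copy()
    for H,col in zip(hulls(best.x,P,n),((0,0,255),(0,255,0),(255,0,0),(0,255,255))):
        cv2.polylines(v,[cv2.convexHull((H*1.7).astype(np.float32)).astype(int)],True,col,1)
    v=np.vstack([v]);out.append(cv2.resize(np.hstack([raw,v]),(800,int(800*v.shape[0]/v.shape[1]/2))))
o=np.vstack(out);cv2.imwrite('pics/fit.png',cv2.resize(o,(600*o.shape[1]//o.shape[0],600)))
E
```

```text
side [ 18   0  47  36 881] [312.7922815  217.67309875] [311.  225.5] ((41.0, 17.5), (35.0, 46.0), 90.0)
[0.5829 0.2614 0.06  ]
top [ 13  11  38  41 728] [238.30631868 191.66758242] [238.12628937 189.47164726] ((33.12628936767578, 29.471647262573242), (28.861913681030273, 38.55434799194336), 21.037511825561523)
[0.5943 0.2941 0.06  ]
tri [0.6036 0.2934 0.0361]
side 1363
top 1293
g [ 0.56998639 -0.29612335  0.05      ]
0.209 [ 0.598  -0.3033 -0.1251 -0.0199  0.0473]
0.222 [ 0.596  -0.3045 -0.1383 -0.0178  0.0461]
0.211 [ 0.6008 -0.3026 -0.1125 -0.022   0.0456]
0.208 [ 0.5985 -0.3029 -0.1275 -0.0206  0.0466]
0.245 [ 0.5898 -0.3011 -0.0899 -0.0111  0.0568]
0.22 [ 0.5973 -0.3044 -0.1277 -0.0186  0.0472]
0.234 [ 0.5917 -0.3022 -0.1121 -0.0137  0.0556]
0.212 [ 0.5978 -0.3041 -0.1417 -0.0196  0.0464]
0.208 [ 0.5989 -0.3031 -0.1272 -0.0212  0.0455]
```

View pics/fit.png

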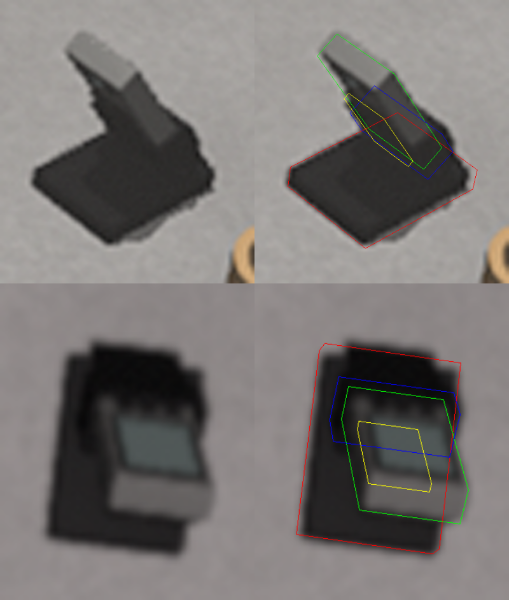

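The overlay shows the fit right to about a pixel in the side view but about 1.5 px off in the top view. I refine on corner points: top-end corners at side display (65,50), (82,32), (140,70), (125,90), and foot corners in both views. The label also needs a cleaner mask.

```bash
python3 - <<'E'
from h import *
import pickle
from scipy.optimize import least_squares
D=pickle.load(open('d.pkl','rb')); S,T=D['side'],D['top']
s=lambda X,Y:np.array([395+X/3.63-.5,262+Y/3.63-.5]); t=lambda X,Y:np.array([398+X/4.71-.5,165+(Y-283)/4.72-.5])
sc=[(S,(-12,32,140),s(65,50)),(S,(12,32,140),s(82,32)),(S,(12,-32,140),s(140,70)),(S,(-12,-32,140),s(125,90)),
    (T,(-12,32,140),t(110,511)),(T,(-12,-32,140),t(209,520)),(T,(12,32,140),t(112,477)),(T,(12,-32,140),t(206,474))]
ft=[(S,(-65,47,0),s(33,184)),(S,(-65,-47,0),s(107,244)),(T,(-65,47,22),t(48,537)),(T,(-65,-47,22),t(183,553)),(T,(65,47,22),t(66,354)),(T,(65,-47,22),t(204,371))]
def res(q,show=0):
    x,y,yaw,d,zp=q;A=R.from_euler('z',yaw).as_matrix();B=A@R.from_euler('y',-np.radians(35)).as_matrix()
    r=[proj(P,B@(np.array(X)/1e3)+[x,y,zp])[0]-uv for P,X,uv in sc]+[proj(P,A@(np.array(X)/1e3+[d,0,0])+[x,y,0])[0]-uv for P,X,uv in ft]
    return np.array(r) if show else np.ravel(r)
r=least_squares(res,[.598,-.303,-.127,-.02,.047],loss='soft_l1');print(r.x.round(4));print(res(r.x,1).round(1).tolist())
pickle.dump(r.x,open('fit.pkl','wb'))
# parcel from top-face brown+label mask per view, at z=.06 : show crops
a=cv2.resize(S['img'][205:260,265:340],None,fx=6,fy=6,interpolation=cv2.INTER_CUBIC)
b=cv2.resize(T['img'][165:242,208:280],None,fx=6,fy=6,interpolation=cv2.INTER_CUBIC)
o=np.zeros((462,882,3),np.uint8);o[:330,:450]=a;o[:462,450:450+432]=b;cv2.imwrite('pics/lab.png',o[:,:800])
E
```

```text
[ 0.6004 -0.3011 -0.1083 -0.0265  0.0497]
[[-0.2, 0.4], [0.4, -0.7], [0.4, -0.2], [-0.9, 0.5], [-0.8, -0.6], [-0.4, 0.0], [0.3, -0.7], [1.9, 2.5], [-1.0, 1.2], [0.4, 1.6], [-0.3, 0.1], [0.2, 0.2], [-0.1, -0.8], [-0.4, -0.9]]
```

View pics/lab.png

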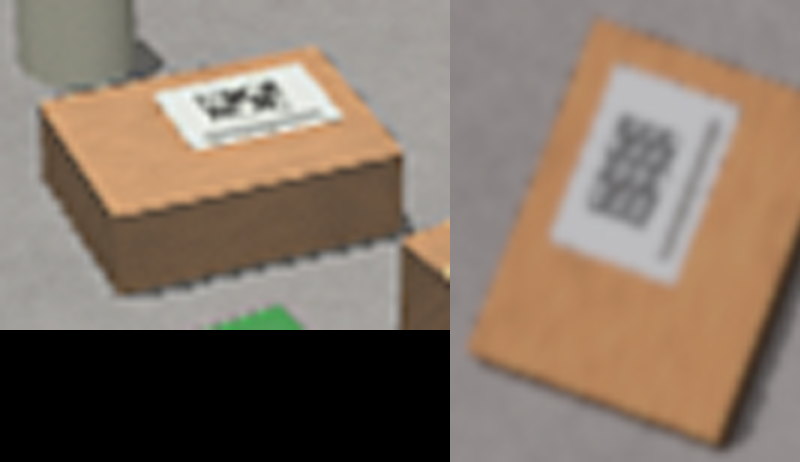

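```bash
cat >> h.py <<'E'
def goal(pos,Rm):
    from bench import robot
    o=robot.get_obs();C=R.from_euler('xyz',o['ee_rot']).as_matrix()
    print('t',round(o['time'],2),'pos',np.round(o['tool_pos'],4),'w',round(o['width'],4),'F',np.round(o['wrist_force'],1),o['finger_force'],'q',np.round(o['joint_positions'],2))
    print('shift mm',(C.T@(np.array(pos)-o['tool_pos'])*1e3).round(1),'rot',R.from_matrix(C.T@Rm).as_rotvec(degrees=True).round(2))
import pickle
LAB=None
def scan():
    x,y,yaw,d,z=pickle.load(open('fit.pkl','rb'));return np.array([x,y,z]),R.from_euler('zy',[yaw,-np.radians(35)]).as_matrix()
AL=np.radians(35)
# tool axes in scanner frame: z=(-sinA,0,-cosA), y=+y
tz=np.array([-np.sin(AL),0,-np.cos(AL)]);ty=np.array([0,1.,0])
TS=np.c_[np.cross(ty,tz),ty,tz]
GP=np.array([0,0,.078])
E
python3 - <<'E'
from h import *
D=pickle.load(open('d.pkl','rb')); S,T=D['side'],D['top']
a,b=(306.0,222.4),(240.0,193.5)
print(onz(S,a,.06),onz(T,b,.06),tri(S,a,T,b))
o,B=scan();Rg=B@TS;p=o+B@(GP+.008*tz);print(p.round(4),Rg.round(3).tolist())
goal(p+[0,0,.11],Rg)
E
```

```text
[0.58352991 0.29018438 0.06      ] [0.58152625 0.2878908  0.06      ] [0.5811645  0.28758127 0.06215384]
[ 0.5557 -0.3006  0.1056] [[-0.996, 0.089, 0.003], [0.089, 0.994, 0.062], [0.003, 0.062, -0.998]]
t 0.9 pos [0.207  0.5096 0.2165] w 0.0938 F [0.3 0.1 0.1] 0.0 q [ 1.08  0.09  1.37 -0.    1.68 -0.1 ]
shift mm [-627.9 -619.5    0.9] rot [ -3.5    0.69 -17.01]
```

```bash
sed -i "s/'zy'/'ZY'/" h.py; python3 - <<'E'
from h import *
o,B=scan();Rg=B@TS;p=o+B@(GP+.008*tz);print(p.round(4),Rg.round(3).tolist())
goal(p+[0,0,.11],Rg)
E
```

```text
[ 0.5559 -0.2963  0.1056] [[-0.994, 0.108, 0.0], [0.108, 0.994, -0.0], [-0.0, 0.0, -1.0]]
t 0.9 pos [0.207  0.5096 0.2165] w 0.0938 F [0.3 0.1 0.1] 0.0 q [ 1.08  0.09  1.37 -0.    1.68 -0.1 ]
shift mm [-626.5 -615.4    0.9] rot [ 1.00e-02  0.00e+00 -1.59e+01]
```

Call:
servo_tool(commands=[-0.06,-0.06,0,0,0,-3,0.094,-0.12,-0.12,0,0,0,-6,0.094,-0.18,-0.18,0,0,0,-9,0.094,-0.24,-0.24,0,0,0,-12,0.094,-0.3,-0.3,0,0,0,-15.9,0.094,-0.36,-0.36,0,0,0,-15.9,0.094,-0.42,-0.42,0,0,0,-15.9,0.094,-0.48,-0.48,0,0,0,-15.9,0.094,-0.54,-0.54,0,0,0,-15.9,0.094,-0.627,-0.615,0,0,0,-15.9,0.094])

```text
time: 2.15
tool_pos: [0.4522, -0.0676, 0.2169]
ee_rot: [3.141, 0.001, 3.033]
wrist_force: [1.4, 0.6, -0.5]
width: 0.0941
finger_force: 0.0
```

```bash
python3 - <<'E'
from h import *
o,B=scan();Rg=B@TS;p=o+B@(GP+.008*tz)
goal(p+[0,0,.11],Rg)
E
```

```text
t 2.15 pos [ 0.4522 -0.0676  0.2169] w 0.0941 F [ 1.4  0.6 -0.5] 0.0 q [-0.27 -0.12  1.58  0.    1.69 -1.73]
shift mm [-128.  -216.1    1.5] rot [ 0.02  0.08 -0.03]
```

Call:
servo_tool(commands=[-0.03,-0.05,0,0,0,0,0.094,-0.06,-0.1,0,0,0,0,0.094,-0.09,-0.15,0,0,0,0,0.094,-0.115,-0.195,0,0,0,0,0.094,-0.128,-0.216,0.001,0,0,0,0.094,-0.128,-0.216,0.001,0,0,0,0.094,-0.128,-0.216,0.001,0,0,0,0.094])

```text
time: 3.02
tool_pos: [0.5554, -0.2932, 0.2155]
ee_rot: [3.141, -0.0, 3.034]
wrist_force: [0.6, 0.2, 0.1]
width: 0.0938
finger_force: 0.0
```

```bash
python3 - <<'E'
from h import *
from bench import snapshot
o,B=scan();Rg=B@TS;p=o+B@(GP+.008*tz)
goal(p,Rg)
s=snapshot('side');t=snapshot('top')
a=cv2.resize(s['img'][190:340,370:500],None,fx=4,fy=4,interpolation=2)
b=cv2.resize(t['img'][165:240,390:460],None,fx=4,fy=4,interpolation=2)
o=np.zeros((600,800,3),np.uint8);o[:600,:520]=a;o[:300,520:800]=b;cv2.imwrite('pics/hov.png',o)
E
```

```text
t 3.02 pos [ 0.5554 -0.2932  0.2155] w 0.0938 F [0.6 0.2 0.1] 0.0 q [-0.58  0.26  1.17  0.    1.71 -2.04]
shift mm [ -0.9  -3.  110. ] rot [ 0.04 -0.02  0.03]
```

View pics/hov.png

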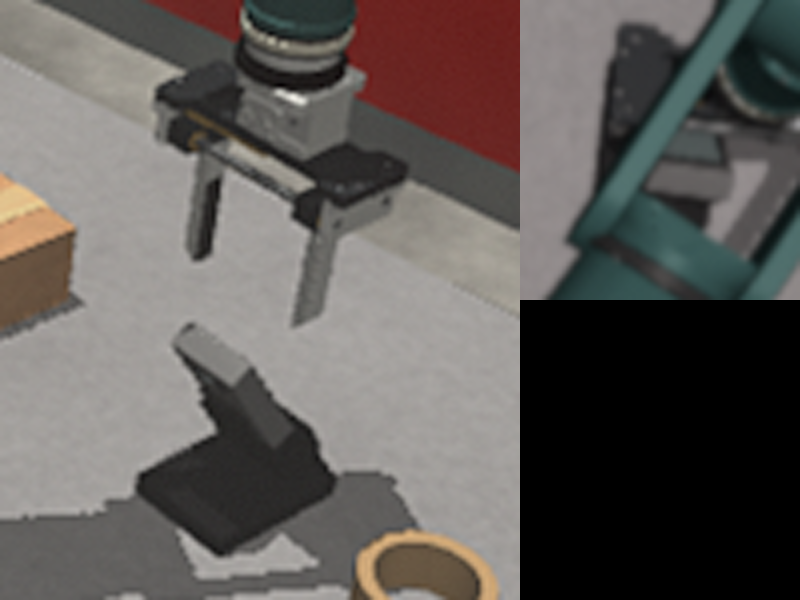

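The picture shows the open fingers, tips at (200,255) and (305,325), straddling the scanner (215,355) and standing above it. Descending.

Call:
servo_tool(commands=[-0.001,-0.003,0.03,0,0,0,0.094,-0.001,-0.003,0.06,0,0,0,0.094,-0.001,-0.003,0.085,0,0,0,0.094,-0.001,-0.003,0.1,0,0,0,0.094,-0.001,-0.003,0.11,0,0,0,0.094,-0.001,-0.003,0.11,0,0,0,0.094,-0.001,-0.003,0.11,0,0,0,0.094])

```text
time: 4.0
tool_pos: [0.5569, -0.2975, 0.1067]
ee_rot: [-3.141, 0.002, 3.033]
wrist_force: [0.3, -0.1, -0.1]
width: 0.0941
finger_force: 0.0
```

```bash
python3 - <<'E'
from h import *
from bench import snapshot
o,B=scan();Rg=B@TS;p=o+B@(GP+.008*tz)
goal(p,Rg)
s=snapshot('side')
a=cv2.resize(s['img'][230:340,375:485],None,fx=5.4,fy=5.4,interpolation=2)
cv2.imwrite('pics/dn.png',a)
E
```

```text
t 4.0 pos [ 0.5569 -0.2975  0.1067] w 0.0941 F [ 0.3 -0.1 -0.1] 0.0 q [-0.58  0.31  1.33  0.    1.5  -2.04]
shift mm [1.  1.1 1.2] rot [-0.05  0.11  0.01]
```

View pics/dn.png

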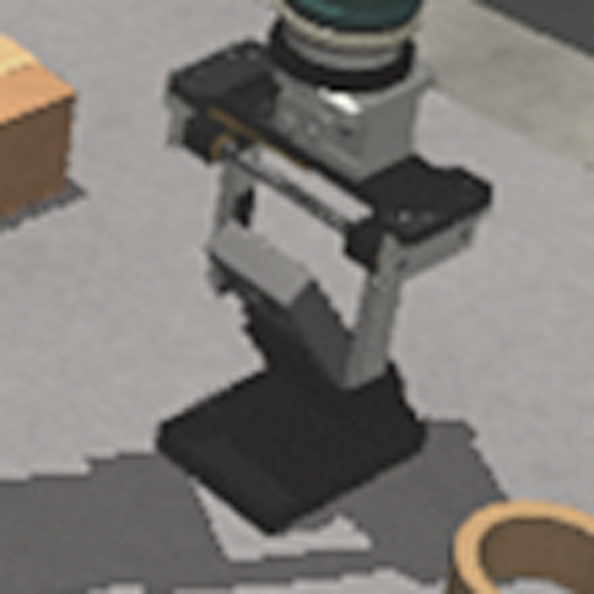

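The fingers straddle the scanner's long edges, the right fingertip at (360,380) above the cradle's wall. Closing.

Call:
servo_tool(commands=[0,0,0,0,0,0,0.085,0,0,0,0,0,0,0.078,0,0,0,0,0,0,0.072,0,0,0,0,0,0,0.072])

```text
time: 4.55
tool_pos: [0.5562, -0.2971, 0.1054]
ee_rot: [3.141, 0.0, 3.033]
wrist_force: [0.7, -0.3, -0.0]
width: 0.072
finger_force: 0.0
```

Call:
servo_tool(commands=[0,0,0,0,0,0,0.069,0,0,0,0,0,0,0.067,0,0,0,0,0,0,0.064,0,0,0,0,0,0,0.05,0,0,0,0,0,0,0.05])

```text
time: 5.18
tool_pos: [0.5563, -0.2966, 0.1054]
ee_rot: [3.141, -0.0, 3.034]
wrist_force: [0.7, 2.7, 0.6]
width: 0.0639
finger_force: 30.0
```

Call:
servo_tool(commands=[0.006,0,-0.008,0,0,0,0.05,0.014,0,-0.02,0,0,0,0.05,0.0229,0,-0.0328,0,0,0,0.05,0.0344,0,-0.0491,0,0,0,0.05,0.0459,0,-0.0655,0,0,0,0.05,0.0574,0,-0.0819,0,0,0,0.05,0.0688,0,-0.0983,0,0,0,0.05,0.0803,0,-0.1147,0,0,0,0.05,0.0918,0,-0.1311,0,0,0,0.05,0.0918,0,-0.1311,0,0,0,0.05])

```text
time: 6.42
tool_pos: [0.465, -0.2878, 0.239]
ee_rot: [-3.139, 0.004, 3.033]
wrist_force: [0.8, -0.1, -1.6]
width: 0.064
finger_force: 29.9
```

```bash
python3 - <<'E'
from h import *
from bench import snapshot
# final: scanner x up, scanner z horizontally toward robot (az from label)
L=np.array([.5825,.289,.06]); az=np.arctan2(L[1],L[0])
sz=-np.array([np.cos(az),np.sin(az),0]);sx=np.array([0,0,1.]);F=np.c_[sx,np.cross(sz,sx),sz]
o=L+[0,0,.10]-F@[-.012,0,.118]; p=o+F@(GP+.008*tz); print('final',p.round(4),(F@TS).round(3).tolist())
goal(p,F@TS)
goal(p+[0,0,.1],F@TS)
s=snapshot('side')
a=cv2.resize(s['img'][150:340,330:485],None,fx=3.1,fy=3.1,interpolation=2)
cv2.imwrite('pics/out.png',a)
E
```

```text
final [0.6242 0.3097 0.1674] [[-0.514, -0.444, 0.734], [-0.255, 0.896, 0.364], [-0.819, 0.0, -0.574]]
t 6.42 pos [ 0.465  -0.2878  0.239 ] w 0.064 F [ 0.8 -0.1 -1.6] 29.948600828647614 q [-0.66  0.07  1.34 -0.    1.72 -2.12]
shift mm [-93.1 611.4  70.6] rot [-15.81 -53.3  -29.96]
t 6.42 pos [ 0.465  -0.2878  0.239 ] w 0.064 F [ 0.8 -0.1 -1.6] 29.948600828647614 q [-0.66  0.07  1.34 -0.    1.72 -2.12]
shift mm [-93.5 611.2 -29.4] rot [-15.81 -53.3  -29.96]
```

View pics/out.png

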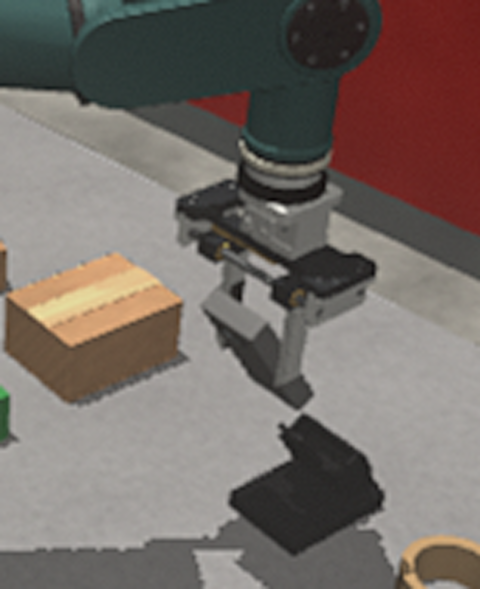

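The scanner is clear of the cradle, bottom corner at (300,400), pocket empty, and has not turned in the grip. Next: swing and turn it to a hover 10 cm above the final pose.

Call:
servo_tool(commands=[-0.002,0.01,-0.01,-0.3,-1,-0.5,0.05,-0.005,0.035,-0.02,-0.9,-3,-1.7,0.05,-0.01,0.068,-0.025,-1.7,-5.9,-3.3,0.05,-0.016,0.104,-0.029,-2.7,-9.1,-5.1,0.05,-0.0215,0.14,-0.029,-3.6,-12.3,-6.9,0.05,-0.027,0.177,-0.029,-4.6,-15.5,-8.7,0.05,-0.0325,0.214,-0.029,-5.5,-18.7,-10.5,0.05,-0.038,0.251,-0.029,-6.5,-21.9,-12.3,0.05,-0.0435,0.285,-0.029,-7.4,-24.9,-14,0.05,-0.047,0.306,-0.029,-7.9,-26.7,-15,0.05])

```text
time: 7.72
tool_pos: [0.544, 0.0141, 0.2648]
ee_rot: [3.059, 0.478, -3.0]
wrist_force: [-0.2, -0.2, -2.4]
width: 0.0639
finger_force: 29.9
```

```bash
cat >> h.py <<'E'
def final(up=0):
    L=np.array([.5825,.289,.06]); az=np.arctan2(L[1],L[0])
    sz=-np.array([np.cos(az),np.sin(az),0]);sx=np.array([0,0,1.]);F=np.c_[sx,np.cross(sz,sx),sz]
    o=L+[0,0,.10+up]-F@[-.012,0,.118]; goal(o+F@(GP+.008*tz),F@TS); return o,F
E
python3 -c "
from h import *
final(.1)"
```

```text
t 7.72 pos [0.544  0.0141 0.2648] w 0.0639 F [-0.2 -0.2 -2.4] 29.94825303554535 q [-0.23 -0.27  1.68  0.25  1.32 -1.98]
shift mm [-108.8  276.    76.2] rot [ -7.56 -26.78 -14.99]
```

Call:
servo_tool(commands=[-0.011,0.028,0.008,-0.8,-2.7,-1.5,0.05,-0.022,0.055,0.015,-1.5,-5.4,-3,0.05,-0.033,0.083,0.023,-2.3,-8,-4.5,0.05,-0.044,0.11,0.03,-3,-10.7,-6,0.05,-0.055,0.14,0.038,-3.8,-13.5,-7.5,0.05,-0.068,0.173,0.048,-4.7,-16.7,-9.4,0.05,-0.081,0.206,0.057,-5.6,-20,-11.2,0.05,-0.092,0.235,0.065,-6.4,-22.8,-12.8,0.05,-0.102,0.26,0.072,-7.1,-25.2,-14.1,0.05,-0.1088,0.276,0.076,-7.56,-26.78,-15,0.05])

```text
time: 8.98
tool_pos: [0.6243, 0.3091, 0.2655]
ee_rot: [-3.141, 0.956, -2.68]
wrist_force: [0.7, 0.1, -4.0]
width: 0.064
finger_force: 29.9
```

Call:
servo_tool(commands=[0,0,0,0,0,0,0.05,0,0,0,0,0,0,0.05])

```text
time: 9.22
tool_pos: [0.6253, 0.3071, 0.2675]
ee_rot: [-3.139, 0.958, -2.682]
wrist_force: [-0.0, 0.1, -3.0]
width: 0.064
finger_force: 29.9
```

```bash
python3 - <<'E'
from h import *
from bench import snapshot
o,F=final(0.0)
from bench import robot
ob=robot.get_obs();C=R.from_euler('xyz',ob['ee_rot']).as_matrix();B=C@TS.T;o=ob['tool_pos']-B@(GP+.008*tz)
out=[]
for n,w in(('side',(225,150,345,260)),('top',(180,140,300,250))):
    p=snapshot(n);l,t,r,b=w;a=cv2.resize(p['img'][t:b,l:r],None,fx=3.3,fy=3.3,interpolation=2)
    v=a.copy();H=(proj(p,box((-.012,-.032,0),(.012,.032,.14))@B.T+o)-[l,t]+.5)*3.3
    for i in range(8):
        for k in(1,2,4):
            if not i&k: cv2.line(v,*[tuple(int(c)for c in H[j])for j in(i,i|k)],(0,0,255),1)
    out.append(np.vstack([a,v])[:600] if 0 else np.hstack([a,v]))
o=np.vstack(out);print(o.shape);cv2.imwrite('pics/hold.png',cv2.resize(o,(600*o.shape[1]//o.shape[0],600)))
E
```

```text
t 9.22 pos [0.6253 0.3071 0.2675] w 0.064 F [-0.   0.1 -3. ] 29.948161840438843 q [ 0.32 -0.17  1.81  0.21  0.56 -1.83]
shift mm [81.8  2.9 57.6] rot [-0.16 -0.09 -0.02]
(726, 792, 3)
```

View pics/hold.png

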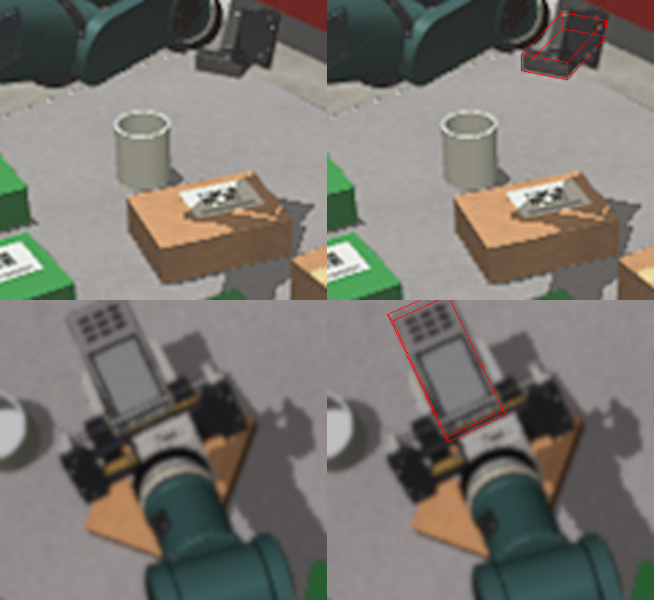

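The scanner is level with the screen up, and the wireframe lies within about 2 px of the real one. Lowering to the final height and measuring there.

Call:
servo_tool(commands=[0.01,0,0.007,0,0,0,0.05,0.027,0.001,0.019,0,0,0,0.05,0.045,0.002,0.032,0,0,0,0.05,0.062,0.002,0.044,0,0,0,0.05,0.075,0.002,0.053,0,0,0,0.05,0.0815,0.002,0.0575,0,0,0,0.05,0.0815,0.002,0.0575,0,0,0,0.05,0.0815,0.002,0.0575,0,0,0,0.05])

```text
time: 10.32
tool_pos: [0.626, 0.3092, 0.17]
ee_rot: [-3.138, 0.963, -2.681]
wrist_force: [-0.3, 0.4, -3.3]
width: 0.0638
finger_force: 29.9
```

```bash
python3 - <<'E'
from h import *
from bench import snapshot,robot,spotter
final(0.0)
ob=robot.get_obs();C=R.from_euler('xyz',ob['ee_rot']).as_matrix();B=C@TS.T;o=ob['tool_pos']-B@(GP+.008*tz)
print('x-axis',B[:,0].round(3))
D={};out=[]
for n,w in(('side',(255,160,345,260)),('top',(190,120,280,220))):
    p=snapshot(n);D[n]=p;l,t,r,b=w;a=cv2.resize(p['img'][t:b,l:r],None,fx=4.4,fy=4.4,interpolation=2)
    H=(proj(p,box((-.012,-.032,0),(.012,.032,.14))@B.T+o)-[l,t]+.5)*4.4
    v=a.copy() 
    for i in range(8):
        for k in(1,2,4):
            if not i&k: cv2.line(v,*[tuple(int(c)for c in H[j])for j in(i,i|k)],(0,0,255),1)
    out.append(a);out2=v; print(n,H.round(0).tolist())
    print([(q['conf'],q['box'])for q in spotter.trace('scanner',p)])
pickle.dump((D,o,B),open('d2.pkl','wb'))
cv2.imwrite('pics/low.png',np.hstack(out))
E
```

```text
t 10.32 pos [0.626  0.3092 0.17  ] w 0.0638 F [-0.3  0.4 -3.3] 29.948228895664215 q [ 0.33 -0.08  1.93  0.32  0.35 -1.95]
shift mm [2.9 1.3 0.3] rot [-0.21  0.16 -0.01]
x-axis [-0.003  0.     1.   ]
side [[314.0, 117.0], [255.0, 191.0], [246.0, 104.0], [183.0, 177.0], [315.0, 92.0], [255.0, 165.0], [246.0, 79.0], [182.0, 151.0]]
[(0.43, [297.3, 198.1, 15.9, 7.1])]
top [[172.0, 119.0], [259.0, 303.0], [86.0, 159.0], [172.0, 343.0], [167.0, 110.0], [255.0, 296.0], [79.0, 150.0], [167.0, 337.0]]
[(0.81, [209.4, 147.3, 36.5, 50.2]), (0.22, [209.5, 176.4, 67.4, 59.4])]
```

View pics/low.png

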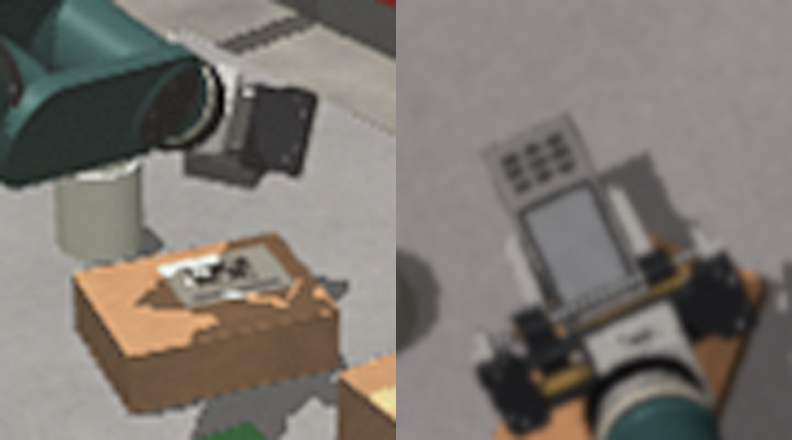

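In the top view the real bottom corners (88,155) and (176,112) are within 2 px of the model. In the side view the top-end corners are within 1 px. That is a few mm in all, so one small trim, then settle.

Call:
servo_tool(commands=[0.001,0.0015,0.001,0,0,0,0.05,0.002,0.003,0.0015,0,0,0,0.05,0.002,0.003,0.0015,0,0,0,0.05,0.002,0.003,0.0015,0,0,0,0.05,0.002,0.003,0.0015,0,0,0,0.05,0.002,0.003,0.0015,0,0,0,0.05])

```text
time: 11.28
tool_pos: [0.6242, 0.3117, 0.166]
ee_rot: [-3.139, 0.96, -2.682]
wrist_force: [0.0, 0.7, -2.5]
width: 0.0642
finger_force: 29.9
```

```bash
python3 - <<'E'
from h import *
from bench import robot,close_job
final(0.0)
ob=robot.get_obs();C=R.from_euler('xyz',ob['ee_rot']).as_matrix();B=C@TS.T;o=ob['tool_pos']-B@(GP+.008*tz)
w=o+B@[-.012,0,.118];print('window',w.round(4),'up',B[:,0].round(3))
if np.linalg.norm(w-[.583,.291,.16])<.008 and B[2,0]>.998: print(close_job())
E
```

```text
t 11.28 pos [0.6242 0.3117 0.166 ] w 0.0642 F [ 0.   0.7 -2.5] 29.948107302188873 q [ 0.33 -0.08  1.94  0.31  0.34 -1.94]
shift mm [-0.7 -1.8 -1.5] rot [-0.19  0.03 -0.03]
window [0.5824 0.2911 0.1585] up [-0.001  0.001  1.   ]
the job is handed in; nothing more can be done
None
```

The job is handed in after 11.3 s: the arm is holding the scanner level, screen up, with its scan window about 9.9 cm above the middle of the parcel's label, to within a few mm by my measurements.

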